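# Caliper the narrow end of a stepped screen-clamp spacer

### The job

Wake the caliper gauge's readout: turn its key clockwise all the way to start and let it spring back to run. Then measure the narrow end of the stepped aluminium spacer: have it lie flat and square on the gauge plate with only its narrow end between the anvil and the sliding jaw, and push the jaw shut on it until the sprung anvil gives a few millimetres and the dial registers, without ever driving the anvil to its stop. Leave the spacer held there with the gauge reading, and leave everything else on the bench undisturbed.

Things in the scene. Friction and masses are not known exactly. Their poses are not given: they have to be found in the camera images.
- gauge: Bench caliper gauge, fixed: steel plate 140 (x) x 320 (y) x 8 mm; origin at the centre of its underside. Beam along the rear at x +49 to +67. Sprung anvil at x -5 to +45, its face (toward +y) at y -70 at rest; behind it the fixed jaw and a round dial (centre x +20, y -128). The sliding jaw faces it from +y. Plate clear at x -70 to -5. All but the push post is under 44 mm above the bench.
- gauge_seat (a point): Point on the plate's top (8 mm above the bench) at gauge (+13, -57) mm, 13 mm in +y from the resting anvil's face: about where the middle of the narrow end lies once clamped. Axes as the gauge's.
- jaw (a joint): Caliper opening (m): gap from sliding jaw's face to resting anvil's face; 0 shut, 0.12 fully open; grows toward gauge +y. The jaw is a steel block 50 mm long (gauge x -5 to +45), 16 mm thick, top 43 mm above the bench, with a carriage on the beam reaching 49 mm beyond its face. About 12 N of friction; it stays where left, even against the anvil's spring.
- jaw_post (a point): Push post on the sliding jaw: upright steel pin 14 mm in diameter, 42 to 76 mm above the bench. Point on its axis, 64 mm above the bench, at gauge x +20, 8 mm beyond the jaw's face (gauge y = -62 mm + opening). Axes as the gauge's. Push toward gauge -y to close, +y to open.
- anvil (a joint): How far the sprung anvil is pressed in (m), toward gauge -y: 0 at rest, stop at 0.008; about 1.5 N per mm. It should end 1.2 to 6.6 mm pressed in, 3 to 4 mm being ideal. The dial's pointer turns clockwise with it, about 16 degrees per mm.
- key_grip (a point): Middle of the key: black upright bar 38 long, 8 thick, 24 mm tall, on top of the grey readout box (100 x 90 x 60 mm, fixed). The bar stands 70 to 94 mm above the bench, this point at 82 mm on the vertical turning axis; x lies along the bar and turns with it. The key is 15 mm from the middle of the box, toward its side facing the robot.
- key (a joint): Key angle in rad: 0 = run, where its spring holds it; grows clockwise seen from above; start is at its stop, about 1.1 rad (beyond 0.85 counts). The spring needs up to 0.14 N m and returns the key when let go.
- spacer_head (a point): Centre (half-way up) of the wide end of the stepped spacer, a T-like aluminium block lying flat, 24 mm high, about 0.15 to 0.31 kg: wide end 32 mm long (x) by 44 mm wide (y), then a narrow end 46 mm long by 26 mm wide, 78 mm overall. +x points from the wide end to the narrow end; the shoulder between them is 16 mm from this point in +x.
- spacer_tongue (a point): Centre (half-way up) of the same spacer's narrow end (46 x 26 x 24 mm), 39 mm in +x from spacer_head; same axes.
- block: Plain aluminium block 76 x 44 x 24 mm without a step: not the one; leave it alone. Origin at the centre of its underside.
- disc: Round aluminium spacer, 48 mm in diameter, 24 mm high: not the one; leave it alone. Origin at the centre of its underside.
- pot_a: Small black ink pot, 42 mm in diameter, 50 mm high, bystander. Origin at the centre of its underside.
- pot_b: Small white ink pot, 42 mm in diameter, 50 mm high, bystander. Origin at the centre of its underside.
- ink_bottle: Grey ink bottle, 56 mm in diameter, 170 mm high, bystander. Origin at the centre of its underside.
- paint_bottle: Amber paint bottle, 64 mm in diameter, 160 mm high, bystander. Origin at the centre of its underside.
Mind the look-alikes: they are no part of the job. Leave any black look-alike of the part that bears spacer_head alone.

How it is judged:
By the outcome, as a careful person would: the job done as asked, in the order asked, and still so for the second after the job is handed in, with the robot touching nothing.
It also fails if it takes over 70 s, if anything falls off the work surface, if the arm or the gripper's body presses on something with over 40 N, if the wrist force passes 120 N, or if a joint passes its speed limit or range.

### The arm

A 6-joint arm with a two-finger parallel gripper is mounted at the origin on the work surface. World frame = base frame: x ahead of the robot, y to its left, z up, the work surface at z = 0. Lengths are in m, angles in rad, forces in N, time in s.
With the tool pointing down it reaches from about 0.25 to 0.775 m from the base axis. Payload 4 kg.
Tool frame: the origin (TCP) lies at the centre of the arm's flange, where the gripper is bolted on; the fingertips stand 199 mm ahead of it and the grasp point (between the pads) lies 180 mm ahead of it (robot.tcp_to_tips is the distance from the TCP to the fingertips, in m); z points along the fingers, y is the line along which they close (so a half turn about z gives the same grasp; the last joint's range is limited). The gripper opens to 94 mm and grips with 3 to 60 N. Pads are 16 mm wide; open, the fingers measure 119 mm over their backs; the gripper's body (75 mm by 177 mm) begins 78 mm behind the grasp point.
Start: joints at [1.102, 0.087, 1.371, -0, 1.684, -0.103], TCP at [0.197, 0.514, 0.405] pointing down, gripper open.
Joint ranges: [-3.1, 3.1], [-0.76, 2.03], [0.27, 2.55], [-1.08, 4.22], [0.17, 2.65], [-2.57, 2.57]. Speed limits (rad/s): [2.79, 2.79, 3.14, 3.14, 3.14, 3.14].

### API

Orientations are given as [roll, pitch, yaw] about the fixed x, y, z axes, in that order (R = Rz(yaw) Ry(pitch) Rx(roll)).
In Python, from bench import telemetry, snapshot, ticket, robot gives the robot as it stands.
- The arm moves only by the tool apply_moves, never from a script. Its argument "moves" is a list that holds one entry, the list of rows, each a list of 5 numbers: the shift along the tool's x, y, z in units of 50 mm (1.0 is 50 mm), then the turn about the tool's z in units of 10 degrees (1.0 is 10 degrees), then the closure, from 0 (fully open) to 1 (shut). A call has 1 to 10 rows; each row is the pose to reach, as a shift and turn from the pose commanded when the call began, along the tool's axes at that moment; what a row does not reach only later rows make up. A row lasts 1/8 s, in which the tool goes at most 62.5 mm and 10.7 degrees, less where a joint would pass 70% of its speed; a pose out of reach is approached as far as the arm can. A call with a gripper value outside its range is refused whole. The fingers move at their own pace and stop on an object; the grip force is fixed at half the most. Time passes only in rows, so rows that repeat a pose let the fingers close. It gives the time, the measured TCP pose, the force, the opening and the grip force at its end, in the units of the state.
- telemetry.get_obs(): the state, without advancing time (a new reading comes with each control period).
- snapshot(name): name is "side" or "top"; returns a dict with "image" (400x640x3 uint8, red, green, blue), "fovy" (degrees; the focal length in pixels is half the picture's height over the tangent of half this angle, whatever the lens; pixels are square), "cx", "cy" (the principal point, pixels), "R" (3x3) and "t" (3): a world point X has camera coordinates R X + t. Camera axes: x right, y down, z forward; pixel columns grow to the right and rows downward; lengths in m; the calibration is good to about 2 mm. A picture is of the moment at which its call begins. There is no depth.
- ticket.close_job(): hands the job in; it is judged then, once.
The state is a dict: "time": time; "joint_positions": joint angles; "qvel": joint speeds; "joint_torque": joint torques, N m; "tool_pos": TCP position; "ee_rot": TCP orientation; "wrist_force": force on the tool from outside, world axes, zero at the start; "wrist_torque": the same for the moment, N m; "width": finger opening in m; "finger_force": force on a finger pad.
Only numpy, scipy, OpenCV 4.12 (cv2) and the standard library are available. Lean on these libraries where they do the work, as an engineer would, in place of code of your own. Each camera call takes 0.05 s, during which the arm holds its last target. There are 200 camera calls.

## Working session

There is one attempt and no reset: what is moved stays moved. The work goes in short steps, Python scripts to look and compute and a tool call to move; the robot and the scene stay as the last step left them, time stands still between calls to the robot, and variables do not carry over. Pictures are saved under pics/ and viewed, at most 10 in all, crops included, and the job is handed in when it is done.

Besides the shell and the picture viewer there is one more tool, called after "Emit:" as name([rows], argument=value, ...), one row to a line, values as JSON. apply_moves: Moves the arm, as the interface text tells. Its arguments: {"type":"object","properties":{"moves":{"type":"array","items":{"type":"array","items":{"type":"array","items":{"type":"number"}}}}},"required":["moves"]}

```bash
mkdir -p pics; ls; python3 - <<'E'
from bench import telemetry, snapshot
import cv2,json
for n in("top","side"):
    s=snapshot(n); cv2.imwrite(f"pics/{n}0.png",s["image"][:,:,::-1])
    print(n,s["fovy"],s["cx"],s["cy"],s["R"],s["t"])
print(telemetry.get_obs())
E
```

```text
pics
top 43.170243014839144 328.8009729108926 204.4576771372198 [[-0.00959139 -0.99975732  0.0198322 ]
 [-0.99228913  0.00706504 -0.12374317]
 [ 0.12357302 -0.02086614 -0.99211608]] [0.01129266 0.47906261 1.20834456]
side 57.18508127424249 323.2184254127224 196.61368238894812 [[-0.9018027  -0.43208694  0.00726372]
 [-0.3406215   0.7003615  -0.62727248]
 [ 0.26594902 -0.56815019 -0.778766  ]] [0.41233154 0.20406706 0.84099577]
{'time': 0.1, 'joint_positions': array([ 1.10191095e+00,  8.78837764e-02,  1.37209020e+00, -2.58332691e-05,
        1.68362292e+00, -1.03094316e-01]), 'qvel': array([ 2.13956503e-05, -1.87464416e-03, -3.55265544e-03,  1.08729285e-03,
        9.92585192e-04,  8.12082276e-04]), 'joint_torque': array([ 2.83066780e-03, -3.41255307e+01, -3.03301442e+01,  7.20724580e-02,
        3.04915407e-02, -8.18601507e-05]), 'tool_pos': array([0.19668659, 0.51351804, 0.40362593]), 'ee_rot': array([-3.13959641e+00, -1.80721577e-04,  2.77579853e+00]), 'wrist_force': array([ 0.27447427,  0.17039467, -1.11801544]), 'wrist_torque': array([ 0.07146299, -0.03026618, -0.0297256 ]), 'finger_force': 0.0, 'width': 0.09380953689173559}
```

View pics/top0.png

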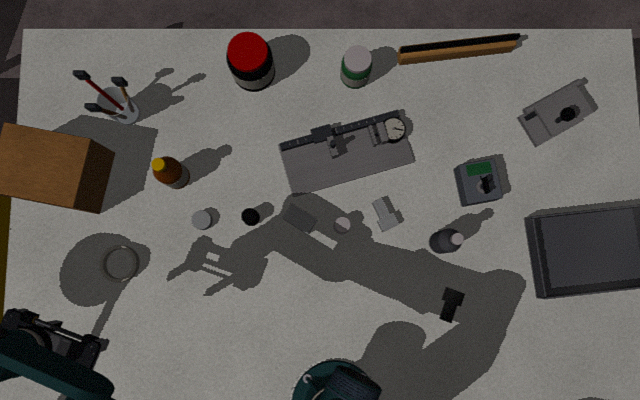

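View pics/side0.png

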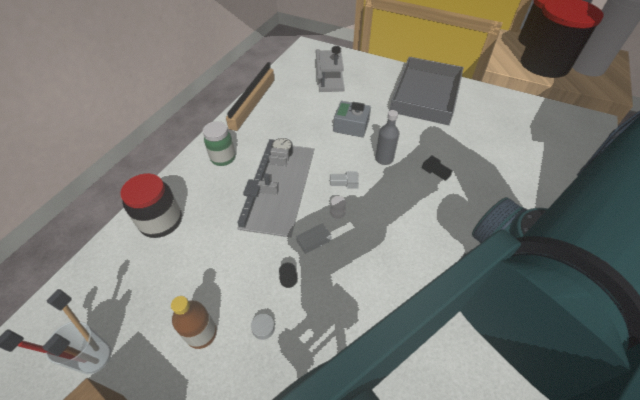

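```bash
cat > h.py <<'E'
import numpy as np, cv2
from bench import telemetry, snapshot
def cam(n):
    s=snapshot(n); s["f"]=200/np.tan(np.radians(s["fovy"]/2)); s["R"]=np.array(s["R"]);s["t"]=np.array(s["t"]); return s
def ray(s,p):
    d=s["R"].T@np.array([(p[0]-s["cx"])/s["f"],(p[1]-s["cy"])/s["f"],1]); return -s["R"].T@s["t"],d
def onz(s,p,z):
    c,d=ray(s,p); return c+d*(z-c[2])/d[2]
def proj(s,X):
    c=s["R"]@np.array(X)+s["t"]; return s["f"]*c[:2]/c[2]+[s["cx"],s["cy"]]
def crop(s,x0,y0,x1,y1,k,name):
    im=cv2.resize(s["image"][y0:y1,x0:x1,::-1],None,fx=k,fy=k,interpolation=cv2.INTER_CUBIC)
    im=np.clip(im.astype(float)*1.5,0,255).astype(np.uint8)
    cv2.imwrite(name,im)
E
python3 - <<'E'
from h import *
crop(cam("top"),270,100,515,240,3.2,"pics/t1.png")
crop(cam("side"),230,90,430,250,3.7,"pics/s1.png")
E
```

```text
(no output)
```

View pics/t1.png

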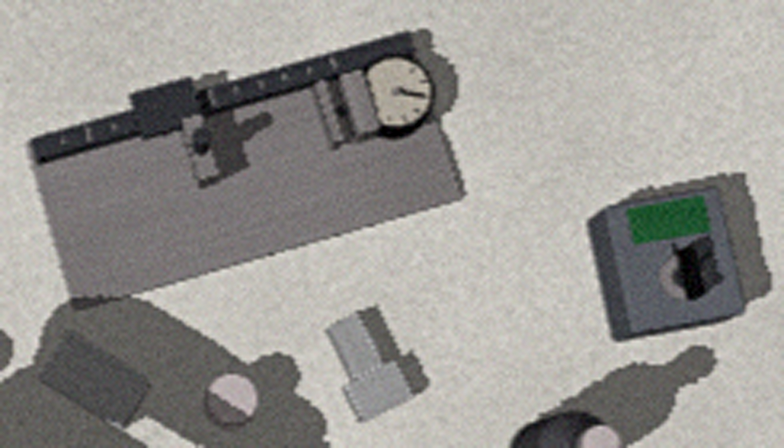

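View pics/s1.png

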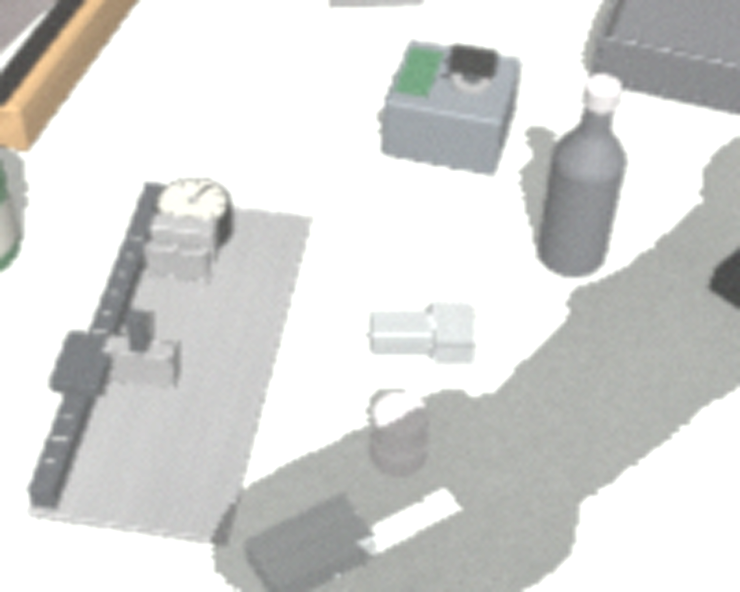

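```bash
python3 - <<'E'
from h import *
s=cam("top");q=cam("side")
T=lambda x,y:((x+.5)/3.2+270-.5,(y+.5)/3.2+100-.5)
S=lambda x,y:((x+.5)/3.7+230-.5,(y+.5)/3.7+90-.5)
im=s["image"]
for n,p in dict(tongue=(345,345),head=(380,393),shad=(380,335),table=(300,330),plate=(250,230),boxtop=(650,290),key=(692,270),keysh=(712,262)).items():
    u,v=map(round,T(*p));print(n,im[v,u])
r=lambda a:np.round(a*1000,1)
print("plate corners FL,FR",r(onz(s,T(72,299),.008)),r(onz(s,T(465,197),.008)))
print(" side FR,FL",r(onz(q,S(311,217),.008)),r(onz(q,S(225,540),.008)),"RL",r(onz(q,S(33,515),.008)))
print("spacer top",[r(onz(s,T(*p),.024))[:2] for p in[(328,323),(361,311),(345,388),(400,366),(415,395),(362,420)]])
print("spacer side",[r(onz(q,S(*p),.024))[:2] for p in[(370,315),(372,343),(432,306),(472,306),(474,346),(434,346)]])
print("key top-view dark ctr",r(onz(s,T(692,268),.082)),"side",r(onz(q,S(473,62),.082)), "base",r(onz(s,T(672,275),.065)),r(onz(q,S(472,80),.065)))
print("keytop side ends",r(onz(q,S(450,47),.094)),r(onz(q,S(497,50),.094)))
print("box top corners",[r(onz(s,T(*p),.06))[:2] for p in[(607,208),(718,187),(748,315),(622,340)]])
print("post top",r(onz(s,T(203,134),.076)),r(onz(q,S(140,316),.076)))
print("jaw face side",[r(onz(s,T(*p),.043)) for p in[(200,187),(217,180)]])
print("anvil front",[r(onz(s,T(*p),.04)) for p in[(332,147),(318,90)]])
for nm,z in(("disc",(232,398)),):print(nm,r(onz(s,T(*z),.024)))
E
```

```text
tongue [101 100 101]
head [103  99 105]
shad [58 59 55]
table [128 126 122]
plate [83 82 84]
boxtop [59 57 63]
key [4 1 4]
keysh [24 26 30]
plate corners FL,FR [511.1  98.    8. ] [ 590.4 -212.1    8. ]
 side FR,FL [ 588.2 -206.6    8. ] [500.8  97.7   8. ] RL [628. 137.   8.]
spacer top [array([488.7, -99.9]), array([ 497.9, -125.6]), array([ 438.3, -111.9]), array([ 454.9, -154.7]), array([ 432.5, -165.7]), array([ 413.6, -124.4])]
spacer side [array([ 493.5, -116.5]), array([480.4, -91.9]), array([ 455.2, -145.4]), array([ 428. , -158.6]), array([ 411.5, -122.2]), array([ 438.1, -109.3])]
key top-view dark ctr [ 520.3 -364.7   82. ] side [ 514.7 -360.4   82. ] base [ 517.9 -355.1   65. ] [ 513.6 -359.    65. ]
keytop side ends [ 534.  -355.3   94. ] [ 498.  -368.6   94. ]
box top corners [array([ 570.4, -309.6]), array([ 586.1, -395.1]), array([ 487.8, -412.9]), array([ 469.5, -316.7])]
post top [625.1  -3.5  76. ] [618.4  -2.1  76. ]
jaw face side [array([591.9,  -1.8,  43. ]), array([597.3, -14.8,  43. ])]
anvil front [array([ 623.5, -104. ,   40. ]), array([668.7, -94.1,  40. ])]
disc [431.3 -25.1  24. ]
```

```bash
python3 - <<'E'
from h import *
r=lambda a:np.round(np.array(a)*1000,1)
def avg(n,k=6):
    s=cam(n); s["image"]=np.mean([s["image"]]+[snapshot(n)["image"] for _ in range(k)],0); return s
s=avg("top");q=avg("side")
np.savez("avg.npz",top=s["image"],side=q["image"])
def cont(s,x0,y0,x1,y1,lo,hi,seed,eps,k=4):
    g=cv2.resize(s["image"][y0:y1,x0:x1].mean(2).astype(np.float32),None,fx=k,fy=k,interpolation=cv2.INTER_CUBIC)
    m=((g>lo)&(g<hi)).astype(np.uint8); m=cv2.morphologyEx(m,cv2.MORPH_OPEN,np.ones((7,7)))
    cs,_=cv2.findContours(m,cv2.RETR_EXTERNAL,cv2.CHAIN_APPROX_NONE)
    for c in cs:
        if cv2.pointPolygonTest(c,((seed[0]-x0)*k,(seed[1]-y0)*k),False)>0:
            a=cv2.approxPolyDP(c,eps*k,True)[:,0]
            return [((x+.5)/k+x0-.5,(y+.5)/k+y0-.5) for x,y in a]
for nm,c,roi,seed,thr,z in [("spacer",s,(365,188,410,238),(388,218),(80,114),.024),
  ("spacer",q,(325,168,364,192),(350,180),(0,0),.024),
  ("key",s,(455,150,512,215),(487,184),(-1,14),.094),("boxtop",s,(450,150,512,215),(465,190),(44,75),.06),
  ("key",q,(340,98,370,120),(357,107),(-1,25),.094),
  ("post",s,(325,135,345,155),(333,142),(-1,30),.076)]:
    if nm=="spacer" and c is q:
        print(r(q["image"][180,322:366].mean(1)/1000)); print(r(q["image"][165:195,337].mean(1)/1000)); continue
    p=cont(c,*roi,*thr,seed,1.0)
    print(nm); 
    if p: print(np.round(p,1).tolist(), [r(onz(c,a,z)[:2]).tolist() for a in p])
E
```

```text
spacer
[[379.1, 197.6], [373.1, 200.6], [372.6, 203.1], [378.6, 217.9], [378.6, 220.9], [376.6, 221.1], [376.6, 222.6], [380.1, 226.6], [380.4, 229.4], [384.4, 231.1], [397.9, 224.4], [398.1, 222.6], [393.6, 213.1], [388.4, 212.4], [381.6, 197.9]] [[496.0, -117.3], [488.6, -102.3], [482.4, -100.9], [445.8, -114.9], [438.4, -114.8], [437.8, -109.9], [434.1, -109.8], [424.2, -118.2], [417.4, -118.6], [413.1, -128.3], [429.4, -162.0], [433.7, -162.7], [457.2, -152.2], [459.2, -139.3], [495.3, -123.5]]
[192.2 191.3 190.9 190.1 189.6 188.  175.7 145.4 148.9 171.9 174.1 173.8
 172.9 173.4 173.2 173.6 173.  173.9 171.5 172.5 171.9 171.9 172.  173.2
 164.4 143.9 155.1 156.9 157.1 157.1 158.  158.4 158.2 156.9 156.3 159.1
 173.8 190.3 192.6 191.1 188.6 187.8 190.7 190.8]
[190.1 190.7 191.1 189.4 190.2 191.2 192.  189.8 180.6 161.1 156.3 155.7
 154.4 155.  158.6 173.6 154.2 145.5 143.8 142.1 149.3 183.8 191.5 192.9
 193.7 193.2 192.3 188.7 190.2 186.6]
key
[[481.9, 178.1], [482.9, 187.4], [484.6, 191.1], [487.4, 192.1], [489.4, 191.1], [487.9, 180.6], [486.4, 177.1]] [[530.9, -351.8], [508.9, 
[... 302 characters left out ...]
179.6], [460.1, 179.6], [460.9, 177.4], [463.9, 196.1], [465.1, 196.9], [464.4, 199.1], [463.4, 196.1], [461.9, 196.1], [463.1, 200.9], [465.6, 200.6], [466.1, 203.1], [500.9, 197.9], [503.9, 193.1], [510.1, 189.9], [505.1, 163.1]] [[596.5, -414.9], [596.0, -396.4], [583.8, -348.7], [584.5, -335.9], [572.8, -322.6], [569.8, -307.8], [545.8, -311.1], [542.1, -307.9], [548.3, -307.5], [548.3, -303.3], [542.2, -302.4], [540.9, -306.6], [533.6, -305.1], [533.6, -310.0], [539.1, -312.0], [493.2, -317.3], [491.4, -320.3], [486.0, -318.2], [493.3, -316.1], [493.3, -312.5], [481.7, -315.0], [482.3, -321.1], [476.2, -322.0], [488.4, -406.8], [499.9, -414.7], [507.7, -430.3], [573.5, -421.6]]
key
post
```

```bash
python3 - <<'E'
from h import *
d=np.load("avg.npz")
def c(n,x0,y0,w,h,k,g):
    return np.clip(cv2.resize(d[n][y0:y0+h,x0:x0+w,::-1].astype(np.float32),None,fx=k,fy=k,interpolation=cv2.INTER_CUBIC)*g,0,255).astype(np.uint8)
A=np.hstack([c("top",465,172,33,25,12,3),c("side",338,98,33,25,12,1.5)])
B=np.hstack([c("side",325,168,44,30,9,1.2),c("top",321,115,44,30,9,2)])
cv2.imwrite("pics/z.png",np.vstack([A,B]))
E
```

```text
(no output)
```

View pics/z.png

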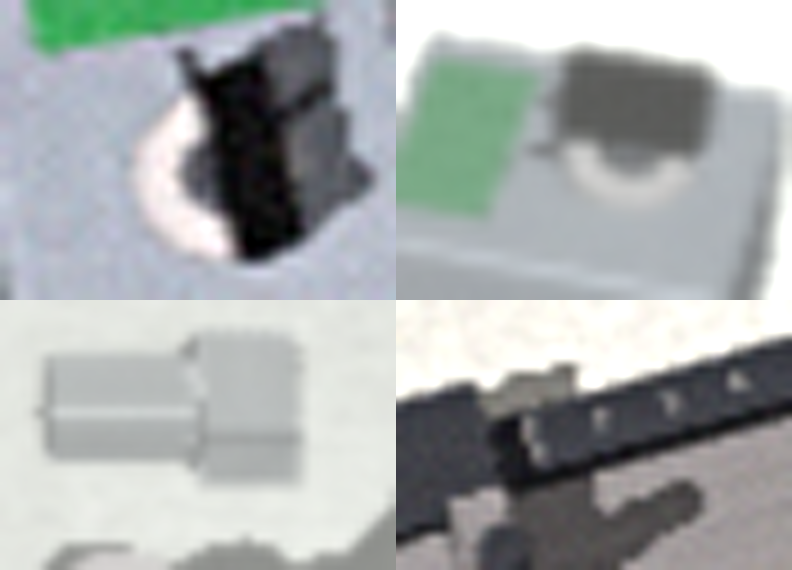

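```bash
python3 - <<'E'
from h import *
s=cam("top");q=cam("side");r=lambda a:np.round(np.array(a)*1000,1)
P=lambda x,y,k,x0,y0:((x+.5)/k+x0-.5,(y+.5)/k+y0-.5)
KT=lambda x,y:P(x,y,12,465,172); KS=lambda x,y:P(x-396,y,12,338,98); SS=lambda x,y:P(x,y-300,9,325,168)
print("key top R edge",[r(onz(s,KT(*p),.094)) for p in[(262,60),(300,230)]],"L bottom",[r(onz(s,KT(*p),.070)) for p in[(205,85),(240,250)]])
print("key side top edge",[r(onz(q,KS(*p),.094)) for p in[(570,48),(716,68)]]," bottom edge",[r(onz(q,KS(*p),.070)) for p in[(563,132),(704,150)]])
print("ring",r(onz(s,KT(220,175),.064)),r(onz(q,KS(630,150),.064)))
print("spacer side",[r(onz(q,SS(*p),.024))[:2].tolist() for p in[(47,355),(47,410),(195,410),(200,335),(298,335),(300,435),(203,435)]])
E
```

```text
key top R edge [array([ 534.6, -362.6,   94. ]), array([ 500.9, -368.4,   94. ])] L bottom [array([ 533.9, -359. ,   70. ]), array([ 500.6, -364.5,   70. ])]
key side top edge [array([ 533.4, -359.9,   94. ]), array([ 497.2, -368.6,   94. ])]  bottom edge [array([ 532.5, -357.3,   70. ]), array([ 497.2, -366.5,   70. ])]
ring [ 516.7 -363.2   64. ] [ 516.7 -365.5   64. ]
spacer side [[494.9, -120.5], [485.3, -99.9], [444.7, -119.7], [455.6, -149.0], [428.2, -162.4], [412.0, -124.4], [438.5, -111.5]]
```

```bash
python3 - <<'E'
from h import *
d=np.load("avg.npz");s=cam("top");q=cam("side");r=lambda a:np.round(np.array(a)*1000,1)
g=cv2.GaussianBlur(d["top"].mean(2),(0,0),.7)
# front edge: per column, 1st crossing to >105 going down
def cross(v,th):
    i=np.where((v[:-1]<th)&(v[1:]>=th))[0]
    return None if len(i)==0 else i[0]+(th-v[i[0]])/(v[i[0]+1]-v[i[0]])
pts=[]
for u in range(312,412,2):
    v0=int(193-(u-293)*0.257)-8
    c=cross(g[v0:v0+20,u],106)
    if c is not None: pts.append((u,v0+c))
pts=np.array(pts,np.float32)
def line(p):
    for _ in range(3):
        vx,vy,x,y=cv2.fitLine(p.astype(np.float32),cv2.DIST_HUBER,0,.01,.01).ravel()
        e=abs((p[:,0]-x)*vy-(p[:,1]-y)*vx); p=p[e<max(2*np.median(e),.3)]
    return vx,vy,x,y,len(p),np.median(e)
f=line(pts);print("front",f)
W=np.array([onz(s,(f[2]+f[0]*t,f[3]+f[1]*t),.008)[:2] for t in(-50,50)]);dv=W[0]-W[1];print(r(W),"yaw",np.degrees(np.arctan2(-dv[0],dv[1])))
# right edge: per row, along columns
pts=[]
for v in range(142,160):
    u0=int(408+(v-140)*.3)-6
    c=cross(g[v,u0:u0+20],106)
    if c is not None: pts.append((u0+c,v))
R=line(np.array(pts));print("right",R)
# intersection
def ix(a,b):
    A=np.array([[a[1],-a[0]],[b[1],-b[0]]]);return np.linalg.solve(A,[a[1]*a[2]-a[0]*a[3],b[1]*b[2]-b[0]*b[3]])
c=ix(f,R);print("FR",c,r(onz(s,c,.008)))
# left edge
pts=[]
for v in range(152,188):
    u0=int(281+(v-150)*.27)-8
    c2=cross(-g[v,u0:u0+18],-106)
    if c2 is not None: pts.append((u0+c2,v))
L=line(np.array(pts));print("left",L);c=ix(f,L);print("FL",c,r(onz(s,c,.008)))
im=d["top"]
def cc(n,x0,y0,w,h,k,gn): return np.clip(cv2.resize(d[n][y0:y0+h,x0:x0+w,::-1].astype(np.float32),None,fx=k,fy=k,interpolation=cv2.INTER_CUBIC)*gn,0,255).astype(np.uint8)
cv2.imwrite("pics/z2.png",np.vstack([cc("top",318,108,90,52,8,1.8),np.hstack([cc("side",242,162,45,36,8,1.3),cc("side",262,130,45,36,8,1.3)])]))
E
```

```text
front (np.float32(0.96022195), np.float32(-0.27923796), np.float32(365.4), np.float32(176.20808), 49, np.float32(0.110703945))
[[ 518.    35. ]
 [ 587.8 -208. ]] yaw 16.015850934162522
right (np.float32(0.3178899), np.float32(0.9481276), np.float32(412.17673), np.float32(148.6), 16, np.float64(0.06344257397391362))
FR [416.45523 161.36093] [ 590.  -215.8    8. ]
left (np.float32(0.27657852), np.float32(0.9609913), np.float32(283.51102), np.float32(165.7), 36, np.float64(0.06297345157258277))
FL [292.62616 197.37114] [500.3  96.9   8. ]
```

View pics/z2.png

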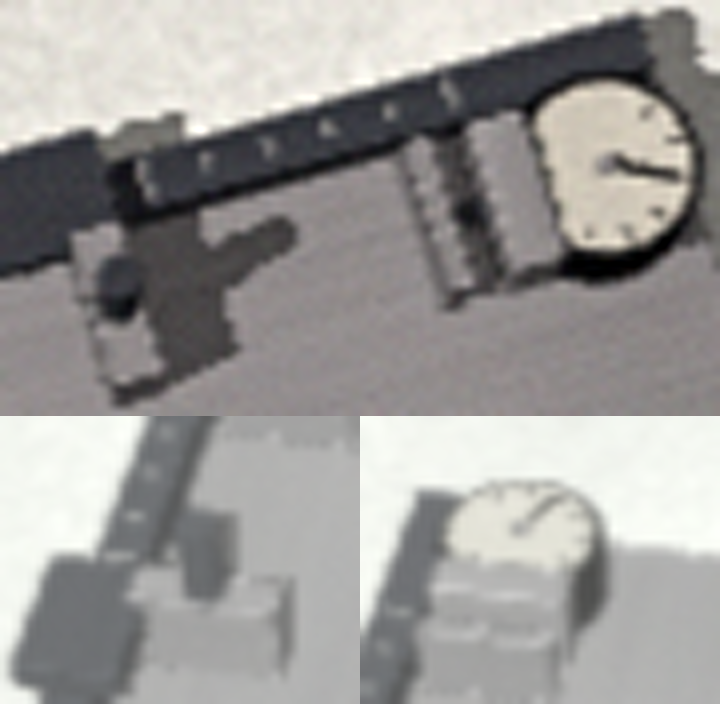

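```bash
cat >> h.py <<'E'
GY=np.radians(16.0);GO=np.array([.6134,-.039]);GR=np.array([[np.cos(GY),-np.sin(GY)],[np.sin(GY),np.cos(GY)]])
togauge=lambda p:GR.T@(np.array(p)[:2]-GO)
fromgauge=lambda g:GR@np.array(g)+GO
r=lambda a:np.round(np.array(a)*1000,1)
E
python3 - <<'E'
from h import *
s=cam("top");q=cam("side")
P=lambda x,y:((x+.5)/8+318-.5,(y+.5)/8+108-.5)
Q1=lambda x,y:((x+.5)/8+242-.5,(y-416+.5)/8+162-.5)
Q2=lambda x,y:((x-360+.5)/8+262-.5,(y-416+.5)/8+130-.5)
def sh(n,c,p,z): print(n,r(togauge(onz(c,p,z))))
sh("dial",s,P(608,163),.044);sh("dial",q,Q2(520,530),.044)
for p in[(403,145),(447,305)]: sh("anvil face",s,P(*p),.04)
for p in[(428,625),(555,645)]: sh("anvil face side",q,Q2(*p),.04)
for p in[(72,232),(112,383)]: sh("jaw back",s,P(*p),.043)
for p in[(125,235),(163,372)]: sh("jaw face",s,P(*p),.043)
for p in[(290,580)]: sh("jaw side",q,Q1(*p),.043)
sh("post top",s,P(117,280),.076);sh("post top",q,Q1(208,518),.076)
for p in[(655,25),(655,85)]: sh("beam end",s,P(*p),.04)
E
```

```text
dial [  19.6 -125.7]
dial [  17.7 -119.2]
anvil face [ 43.8 -67.2]
anvil face [ -8.5 -65.3]
anvil face side [ 39.5 -70. ]
anvil face side [ -7.1 -68.1]
jaw back [45.3 39.5]
jaw back [-3.6 41.2]
jaw face [39.8 24.1]
jaw face [-4.7 25.2]
jaw side [-7.2 25.4]
post top [19.2 33.7]
post top [15.5 31.6]
beam end [  58.6 -154. ]
beam end [  40.2 -148.2]
```

```bash
sed -i 's/GO=np.array(\[.6134,-.039\])/GO=np.array([.612,-.037])/' h.py; cat >> h.py <<'E'
def plan(x,y,z,yaw):
    o=telemetry.get_obs(); rpy=o["ee_rot"]
    from scipy.spatial.transform import Rotation as Ro
    Rm=Ro.from_euler("xyz",rpy).as_matrix()
    d=Rm.T@(np.array([x,y,z])-o["tool_pos"])/.05
    t=-(yaw-np.degrees(rpy[2]))
    t=(t+180)%360-180
    print("t",round(o["time"],2),"pos",r(o["tool_pos"]),"yaw",round(np.degrees(rpy[2]),1),"q6",round(o["joint_positions"][5],2),"| move",np.round(d,3),"turn",round(t/10,3))
E
python3 - <<'E'
from h import *
s=cam("top");q=cam("side")
S=lambda x,y:((x+.5)/3.7+230-.5,(y+.5)/3.7+90-.5)
T=lambda x,y:((x+.5)/3.2+270-.5,(y+.5)/3.2+100-.5)
print("bottle cap",r(onz(s,T(600,438),.17)),r(onz(q,S(603,85),.17)),"base near edge side",r(onz(q,S(572,275),0)))
plan(.517,-.3635,.38,11.5)
E
```

```text
bottle cap [ 389.8 -266.8  170. ] [ 384.6 -266.7  170. ] base near edge side [ 375.8 -245.9    0. ]
t 1.4 pos [196.7 513.6 404.7] yaw 159.0 q6 -0.1 | move [-12.256 -14.091   0.493] turn 14.754
```

Emit:
apply_moves([
  [[-12.25, -14.1, 0.4, 14.75, 0], [-12.25, -14.1, 0.4, 14.75, 0], [-12.25, -14.1, 0.4, 14.75, 0], [-12.25, -14.1, 0.4, 14.75, 0], [-12.25, -14.1, 0.4, 14.75, 0], [-12.25, -14.1, 0.4, 14.75, 0], [-12.25, -14.1, 0.4, 14.75, 0], [-12.25, -14.1, 0.4, 14.75, 0], [-12.25, -14.1, 0.4, 14.75, 0], [-12.25, -14.1, 0.4, 14.75, 0]],
])

```text
time: 2.65
tool_pos: [0.4108, -0.0756, 0.3917]
ee_rot: [3.14, -0.001, 0.894]
wrist_force: [0.6, 0.6, -0.1]
width: 0.0941
finger_force: 0.0
```

```bash
python3 -c "
from h import *
plan(.517,-.3635,.38,11.5)"
```

```text
t 2.65 pos [410.8 -75.6 391.7] yaw 51.2 q6 0.36 | move [-3.159  5.262  0.238] turn 3.972
```

Emit:
apply_moves([
  [[-3.15, 5.25, 0.25, 3.95, 0], [-3.15, 5.25, 0.25, 3.95, 0], [-3.15, 5.25, 0.25, 3.95, 0], [-3.15, 5.25, 0.25, 3.95, 0], [-3.15, 5.25, 0.25, 3.95, 0], [-3.15, 5.25, 0.25, 3.95, 0], [-3.15, 5.25, 0.25, 3.95, 0], [-3.15, 5.25, 0.25, 3.95, 0]],
])

```text
time: 3.65
tool_pos: [0.5185, -0.3585, 0.3799]
ee_rot: [3.141, -0.001, 0.213]
wrist_force: [-0.3, 0.2, -0.8]
width: 0.0942
finger_force: 0.0
```

```bash
python3 -c "
from h import *
plan(.517,-.3635,.266,11.5)"
```

```text
t 3.65 pos [ 518.5 -358.5  379.9] yaw 12.2 q6 0.66 | move [-0.053  0.09   2.278] turn 0.069
```

Emit:
apply_moves([
  [[-0.05, 0.08, 1, 0.05, 0], [-0.05, 0.08, 1.8, 0.05, 0], [-0.05, 0.08, 2.27, 0.05, 0], [-0.05, 0.08, 2.27, 0.05, 0], [-0.05, 0.08, 2.27, 0.05, 0]],
])

```text
time: 4.28
tool_pos: [0.5174, -0.3638, 0.2676]
ee_rot: [3.139, -0.002, 0.204]
wrist_force: [-0.4, -0.3, 0.4]
width: 0.0944
finger_force: 0.0
```

```bash
python3 -c "
from h import *
plan(.517,-.3635,.266,11.5)
crop(cam('top'),440,140,530,220,6,'pics/k.png')"
```

```text
t 4.28 pos [ 517.4 -363.8  267.6] yaw 11.7 q6 0.66 | move [-0.007 -0.008  0.032] turn 0.017
```

View pics/k.png

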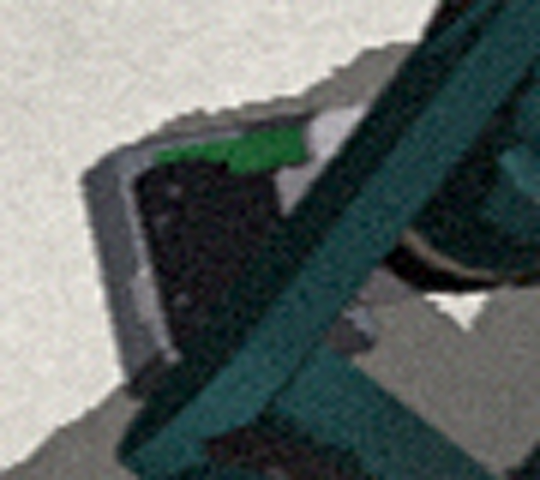

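The arm hides the key in this view, so I'll check the grip by the finger width instead.

Emit:
apply_moves([
  [[0, 0, 0.03, 0, 1], [0, 0, 0.03, 0, 1], [0, 0, 0.03, 0, 1], [0, 0, 0.03, 0, 1], [0, 0, 0.03, 0, 1], [0, 0, 0.03, 0, 1], [0, 0, 0.03, 0, 1]],
])

```text
time: 5.2
tool_pos: [0.5171, -0.3644, 0.2637]
ee_rot: [-3.141, -0.0, 0.203]
wrist_force: [0.8, -0.6, -0.6]
width: 0.0272
finger_force: 0.0
```

Emit:
apply_moves([
  [[0, 0, 0, 0, 1], [0, 0, 0, 0, 1], [0, 0, 0, 0, 1], [0, 0, 0, 0, 1], [0, 0, 0, 0, 1]],
])

```text
time: 5.82
tool_pos: [0.5169, -0.3623, 0.2636]
ee_rot: [-3.135, 0.001, 0.204]
wrist_force: [-2.9, 7.1, 3.4]
width: 0.014
finger_force: 30.1
```

Width 14 mm rather than 8: the tips (z≈65 mm) are probably on the hub below the bar. I'll open, rise 9 mm, shift toward +y and grip again.

Emit:
apply_moves([
  [[0, -0.04, 0, 0, 0.7], [0, -0.04, 0, 0, 0.7], [0, -0.04, -0.18, 0, 0.7], [0, -0.04, -0.18, 0, 0.7], [0, -0.04, -0.18, 0, 1], [0, -0.04, -0.18, 0, 1], [0, -0.04, -0.18, 0, 1], [0, -0.04, -0.18, 0, 1], [0, -0.04, -0.18, 0, 1], [0, -0.04, -0.18, 0, 1]],
])

```text
time: 7.08
tool_pos: [0.5165, -0.3615, 0.2725]
ee_rot: [-3.139, 0.001, 0.203]
wrist_force: [-2.2, 5.0, 3.6]
width: 0.0075
finger_force: 30.0
```

Emit:
apply_moves([
  [[0, -0.03, 0, 0.8, 1], [0, -0.03, 0, 1.6, 1], [0, -0.03, 0, 2.4, 1], [0, -0.03, 0, 3.2, 1], [0, -0.03, 0, 4.0, 1], [0, -0.03, 0, 4.8, 1], [0, -0.03, 0, 5.5, 1], [0, -0.03, 0, 5.9, 1], [0, -0.03, 0, 6.2, 1], [0, -0.03, 0, 6.2, 1]],
])

```text
time: 8.32
tool_pos: [0.5163, -0.3609, 0.2725]
ee_rot: [3.141, 0.0, -0.878]
wrist_force: [-0.9, 3.2, 1.0]
width: 0.0077
finger_force: 30.0
```

```bash
python3 -c "
from h import *
o=telemetry.get_obs();print(o)"
```

```text
{'time': 8.325, 'joint_positions': array([-6.99962648e-01,  3.20929117e-01,  1.35932640e+00, -1.77698426e-04,
        1.46156827e+00,  1.74905906e+00]), 'qvel': array([-0.00011475,  0.00103445,  0.00069128,  0.00029194,  0.00093944,
       -0.01102144]), 'joint_torque': array([ -0.81319923, -42.302109  , -29.64302838,  -0.34623004,
        -0.7200917 ,   0.23602501]), 'tool_pos': array([ 0.51632833, -0.36089949,  0.27254443]), 'ee_rot': array([ 3.14137783e+00,  1.96146815e-04, -8.78206009e-01]), 'wrist_force': array([-0.89138032,  3.22513107,  1.00660505]), 'wrist_torque': array([0.46138475, 0.18295966, 0.15994979]), 'finger_force': 30.025948584079742, 'width': 0.007711147135500686}
```

Emit:
apply_moves([
  [[0, 0, 0, 0.15, 1], [0, 0, 0, -1, 1], [0, 0, 0, -2, 1], [0, 0, 0, -3, 1], [0, 0, 0, -4, 1], [0, 0, 0, -5, 1], [0, 0, 0, -5.8, 1], [0, 0, 0, -5.8, 0.5], [0, 0, 0, -5.8, 0.5], [0, 0, 0, -5.8, 0.5]],
])

```text
time: 9.57
tool_pos: [0.5164, -0.3612, 0.2729]
ee_rot: [3.141, -0.0, 0.132]
wrist_force: [-0.6, 0.1, -0.4]
width: 0.0341
finger_force: 0.0
```

Emit:
apply_moves([
  [[0, 0, 0, 0, 0.5], [0, 0, -1, 0, 0.3], [0, 0, -2, 0, 0.3], [0, 0, -2, 0, 0.3]],
])

```text
time: 10.07
tool_pos: [0.5169, -0.3613, 0.3794]
ee_rot: [3.133, -0.008, 0.132]
wrist_force: [0.4, 0.1, 1.0]
width: 0.0655
finger_force: 0.0
```

```bash
python3 -c "
from h import *
a=np.radians(24.5);h=np.array([.435,-.136])+.006*np.array([np.cos(a),np.sin(a)]);print(h)
plan(h[0],h[1],.30,24.5)"
```

```text
[ 0.44045977 -0.13351184]
t 10.07 pos [ 516.9 -361.3  379.4] yaw 7.6 q6 0.74 | move [-0.925 -4.732  1.538] turn -1.691
```

Emit:
apply_moves([
  [[-0.92, -4.73, 0.2, -1.7, 0], [-0.92, -4.73, 0.2, -1.7, 0], [-0.92, -4.73, 0.2, -1.7, 0], [-0.92, -4.73, 0.2, -1.7, 0], [-0.92, -4.73, 1.5, -1.7, 0], [-0.92, -4.73, 1.5, -1.7, 0], [-0.92, -4.73, 1.5, -1.7, 0], [-0.92, -4.73, 1.5, -1.7, 0]],
])

```text
time: 11.08
tool_pos: [0.4407, -0.1337, 0.3006]
ee_rot: [3.138, -0.003, 0.428]
wrist_force: [-0.7, 0.9, -0.2]
width: 0.0941
finger_force: 0.0
```

```bash
python3 -c "
from h import *
plan(.4405,-.1335,.204,24.5)
s=cam('top');q=cam('side')
a=cv2.resize(s['image'][145:215,440:520,::-1],None,fx=5,fy=5);b=cv2.resize(q['image'][90:160,330:410,::-1],None,fx=5,fy=5)
cv2.imwrite('pics/k2.png',np.clip(np.hstack([a,b])*1.4,0,255).astype(np.uint8))"
```

```text
t 11.07 pos [ 440.7 -133.7  300.6] yaw 24.6 q6 0.72 | move [-0.009 -0.012  1.931] turn 0.005
```

View pics/k2.png

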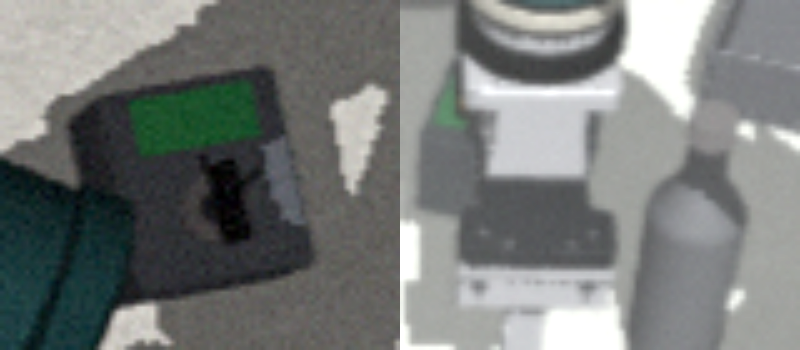

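The top view shows the key bar back in its run direction around (232,195) in the crop. The gripper is over the spacer, so I'll descend and grasp.

Emit:
apply_moves([
  [[0, 0, 0.8, 0, 0], [0, 0, 1.5, 0, 0], [0, 0, 1.92, 0, 0], [0, 0, 1.92, 0, 0], [0, 0, 1.92, 0, 0], [0, 0, 1.92, 0, 0.7], [0, 0, 1.92, 0, 0.7], [0, 0, 1.92, 0, 0.7], [0, 0, 1.92, 0, 0.7], [0, 0, 1.92, 0, 0.7]],
])

```text
time: 12.42
tool_pos: [0.4394, -0.1326, 0.2018]
ee_rot: [-3.141, -0.0, 0.43]
wrist_force: [0.5, -0.4, 0.2]
width: 0.0477
finger_force: 0.0
```

Emit:
apply_moves([
  [[0, 0, 0, 0, 0.8], [0, 0, 0, 0, 0.8]],
])

```text
time: 12.68
tool_pos: [0.4394, -0.1327, 0.2017]
ee_rot: [3.141, 0.0, 0.43]
wrist_force: [0.3, -0.3, -0.6]
width: 0.0438
finger_force: 30.0
```

Emit:
apply_moves([
  [[0, 0, -0.6, 0, 0.8], [0, 0, -1.3, 0, 0.8], [0, 0, -1.3, 0, 0.8]],
])

```text
time: 13.05
tool_pos: [0.4403, -0.1329, 0.269]
ee_rot: [3.137, -0.004, 0.43]
wrist_force: [0.3, -0.7, -3.5]
width: 0.0436
finger_force: 30.0
```

```bash
python3 -c "
from h import *
p=fromgauge([-.0205,-.0535]);print(p)
plan(p[0],p[1],.25,16)"
```

```text
[ 0.60704073 -0.09407807]
t 13.05 pos [ 440.3 -132.9  269. ] yaw 24.6 q6 0.72 | move [3.353 0.682 0.397] turn 0.862
```

Emit:
apply_moves([
  [[0.8, 0.15, 0, 0.2, 0.8], [1.7, 0.34, 0, 0.45, 0.8], [2.6, 0.5, 0, 0.7, 0.8], [3.2, 0.65, 0, 0.86, 0.8], [3.35, 0.68, 0.3, 0.86, 0.8], [3.35, 0.68, 0.4, 0.86, 0.8], [3.35, 0.68, 0.4, 0.86, 0.8]],
])

```text
time: 13.92
tool_pos: [0.6044, -0.0939, 0.2446]
ee_rot: [-3.139, 0.004, 0.279]
wrist_force: [0.3, 0.1, -1.9]
width: 0.0436
finger_force: 30.0
```

```bash
python3 -c "
from h import *
p=fromgauge([-.0205,-.0535])
plan(p[0],p[1],.211,16)
s=cam('top');q=cam('side')
a=cv2.resize(s['image'][100:200,320:420,::-1],None,fx=4,fy=4);b=cv2.resize(q['image'][110:210,230:330,::-1],None,fx=4,fy=4)
cv2.imwrite('pics/p.png',np.hstack([a,b]))"
```

```text
t 13.93 pos [604.4 -93.9 244.6] yaw 16.0 q6 1.04 | move [0.053 0.019 0.672] turn -0.001
```

View pics/p.png

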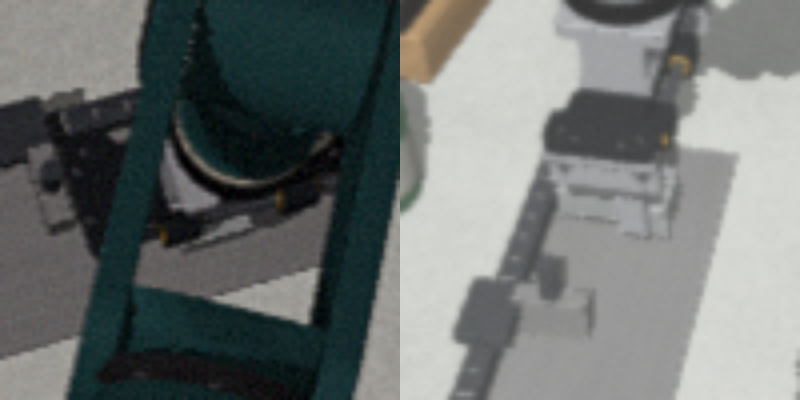

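Emit:
apply_moves([
  [[0.04, 0.01, 0.2, 0, 0.8], [0.04, 0.01, 0.35, 0, 0.8], [0.04, 0.01, 0.45, 0, 0.8], [0.04, 0.01, 0.45, 0, 0.8], [0.04, 0.01, 0.45, 0, 0.8]],
])

```text
time: 14.65
tool_pos: [0.608, -0.0937, 0.2245]
ee_rot: [3.141, -0.0, 0.279]
wrist_force: [-0.1, -0.2, -3.1]
width: 0.0441
finger_force: 30.0
```

```bash
python3 -c "
from h import *
p=fromgauge([-.0205,-.0535])
plan(p[0],p[1],.211,16)"
```

```text
t 14.65 pos [608.  -93.7 224.5] yaw 16.0 q6 1.05 | move [-0.022  0.002  0.269] turn 0.001
```

Emit:
apply_moves([
  [[-0.02, 0, 0.1, 0, 0.8], [-0.02, 0, 0.2, 0, 0.8], [-0.02, 0, 0.25, 0, 0.8], [-0.02, 0, 0.28, 0, 0.8], [-0.02, 0, 0.28, 0, 0.8]],
])

```text
time: 15.28
tool_pos: [0.607, -0.094, 0.2102]
ee_rot: [-3.141, -0.0, 0.279]
wrist_force: [-0.1, -0.1, -2.8]
width: 0.0437
finger_force: 30.0
```

Still carrying the load, about 0.5 mm above the plate. I'll touch down and release.

Emit:
apply_moves([
  [[0, 0, 0.02, 0, 0.8], [0, 0, 0.03, 0, 0.8], [0, 0, 0.03, 0, 0.8]],
])

```text
time: 15.65
tool_pos: [0.6071, -0.094, 0.2098]
ee_rot: [3.141, -0.001, 0.279]
wrist_force: [-2.3, 0.0, 2.8]
width: 0.044
finger_force: 30.0
```

Emit:
apply_moves([
  [[0, 0, 0, 0, 0.35], [0, 0, 0, 0, 0.35], [0, 0, 0, 0, 0.35], [0, 0, -0.6, 0, 0.35], [0, 0, -1.2, 0, 0.35], [0, 0, -1.8, 0, 0.35], [0, 0, -1.8, 0, 0.35]],
])

```text
time: 16.52
tool_pos: [0.6078, -0.0941, 0.302]
ee_rot: [3.138, -0.006, 0.279]
wrist_force: [0.2, 0.4, -0.2]
width: 0.0609
finger_force: 0.0
```

```bash
python3 -c "
from h import *
p=fromgauge([.020,.030]);print(p)
plan(p[0],p[1],.30,16)"
```

```text
[ 0.62295611 -0.0026494 ]
t 16.52 pos [607.8 -94.1 302. ] yaw 16.0 q6 1.05 | move [ 0.797 -1.675  0.039] turn 0.001
```

Emit:
apply_moves([
  [[0.4, -0.8, 0, 0, 0], [0.8, -1.67, 0, 0, 0], [0.8, -1.67, 0, 0, 0], [0.8, -1.67, 0, 0, 0], [0.8, -1.67, 0.5, 0, 0], [0.8, -1.67, 1.0, 0, 0], [0.8, -1.67, 1.03, 0, 0], [0.8, -1.67, 1.03, 0, 0.7], [0.8, -1.67, 1.03, 0, 0.9], [0.8, -1.67, 1.03, 0, 1]],
])

```text
time: 17.77
tool_pos: [0.6227, -0.0028, 0.2486]
ee_rot: [3.141, -0.002, 0.279]
wrist_force: [-0.7, 0.1, 0.5]
width: 0.0674
finger_force: 0.0
```

Emit:
apply_moves([
  [[0, 0, 0, 0, 1], [0, 0, 0, 0, 1], [0, 0, 0, 0, 1], [0, 0, 0, 0, 1], [0, 0, 0, 0, 1], [0, 0, 0, 0, 1]],
])

```text
time: 18.52
tool_pos: [0.622, -0.001, 0.2472]
ee_rot: [-3.136, 0.0, 0.28]
wrist_force: [-1.5, 6.5, 1.1]
width: 0.0132
finger_force: 30.0
```

```bash
python3 -c "
from h import *
o=telemetry.get_obs();print(r(togauge(o['tool_pos'])),o['width'],GR.T@o['wrist_force'][:2])
p=fromgauge([.020,-.0255]);plan(p[0],p[1],.25,16)"
```

```text
[19.5 31.9] 0.013200401541983979 [0.33010362 6.68308416]
t 18.52 pos [622.   -1.  247.2] yaw 16.1 q6 1.2 | move [ 0.008  1.147 -0.062] turn 0.006
```

Emit:
apply_moves([
  [[0, 0.15, 0, 0, 1], [0, 0.3, 0, 0, 1], [0, 0.45, 0, 0, 1], [0, 0.6, 0, 0, 1], [0, 0.75, 0, 0, 1], [0, 0.9, 0, 0, 1], [0, 1.05, 0, 0, 1], [0, 1.15, 0, 0, 1], [0, 1.15, 0, 0, 1], [0, 1.15, 0, 0, 1]],
])

```text
time: 19.77
tool_pos: [0.6376, -0.0548, 0.2471]
ee_rot: [-3.133, 0.001, 0.281]
wrist_force: [-3.3, 9.5, 3.8]
width: 0.0136
finger_force: 30.0
```

```bash
cat > st.py <<'E'
from h import *
o=telemetry.get_obs();print(o['time'],r(togauge(o['tool_pos'])),o['width'],GR.T@o['wrist_force'][:2])
E
python3 st.py
```

```text
19.775 [ 19.7 -24.2] 0.013560629861334134 [-0.52237805  9.99409239]
```

Emit:
apply_moves([
  [[0, 0.05, 0, 0, 1], [0, 0.1, 0, 0, 1], [0, 0.1, 0, 0, 1]],
])

```text
time: 20.15
tool_pos: [0.6389, -0.0593, 0.2472]
ee_rot: [-3.132, 0.001, 0.282]
wrist_force: [-3.4, 10.3, 2.8]
width: 0.0128
finger_force: 30.0
```

```bash
python3 st.py
```

```text
20.15 [ 19.7 -28.8] 0.012759535125296938 [-0.43634351 10.83080379]
```

Emit:
apply_moves([
  [[0, 0.04, 0, 0, 1], [0, 0.08, 0, 0, 1], [0, 0.08, 0, 0, 1]],
])

```text
time: 20.52
tool_pos: [0.64, -0.063, 0.2472]
ee_rot: [-3.132, 0.001, 0.282]
wrist_force: [-3.5, 10.8, 3.0]
width: 0.0131
finger_force: 30.0
```

```bash
python3 st.py
```

```text
20.525 [ 19.7 -32.7] 0.013076563319124516 [-0.35225533 11.33080949]
```

Emit:
apply_moves([
  [[0, 0.03, 0, 0, 1], [0, 0.05, 0, 0, 1], [0, 0.05, 0, 0, 1], [0, 0.05, 0, 0, 1]],
])

```text
time: 21.02
tool_pos: [0.6406, -0.0649, 0.2472]
ee_rot: [-3.131, 0.001, 0.282]
wrist_force: [-4.1, 11.2, 3.4]
width: 0.0133
finger_force: 30.0
```

```bash
python3 st.py
```

```text
21.025 [ 19.8 -34.7] 0.013323554312600953 [-0.87339321 11.93220404]
```

Emit:
apply_moves([
  [[0, 0.02, 0, 0, 1], [0, 0.04, 0, 0, 1], [0, 0.04, 0, 0, 1], [0, 0.04, 0, 0, 1]],
])

```text
time: 21.52
tool_pos: [0.641, -0.0665, 0.2472]
ee_rot: [-3.13, 0.001, 0.282]
wrist_force: [-5.0, 12.2, 4.3]
width: 0.0136
finger_force: 30.0
```

```bash
python3 st.py
```

```text
21.525 [ 19.8 -36.4] 0.013572451725134433 [-1.48014206 13.07940313]
```

Emit:
apply_moves([
  [[0, 0.02, 0, 0, 1], [0, 0.03, 0, 0, 1], [0, 0.03, 0, 0, 1], [0, 0.03, 0, 0, 1]],
])

```text
time: 22.02
tool_pos: [0.6414, -0.0675, 0.2472]
ee_rot: [-3.129, 0.002, 0.283]
wrist_force: [-5.2, 14.4, 4.3]
width: 0.0133
finger_force: 30.0
```

```bash
python3 st.py
```

```text
22.025 [ 19.8 -37.4] 0.013270089611958538 [-0.98427672 15.29897198]
```

Emit:
apply_moves([
  [[0, 0.02, 0, 0, 1], [0, 0.03, 0, 0, 1], [0, 0.03, 0, 0, 1], [0, 0.03, 0, 0, 1]],
])

```text
time: 22.52
tool_pos: [0.6417, -0.0684, 0.2471]
ee_rot: [-3.127, 0.002, 0.283]
wrist_force: [-6.6, 15.3, 5.5]
width: 0.0129
finger_force: 30.0
```

```bash
python3 st.py; python3 - <<'E'
from h import *
q=cam("side"); s=cam("top")
a=cv2.resize(s['image'][95:195,320:420,::-1],None,fx=4,fy=4);b=cv2.resize(q['image'][125:225,240:340,::-1],None,fx=4,fy=4)
cv2.imwrite('pics/x.png',np.hstack([a,b]))
# is the dial (cream) visible in each view?
for n,c,z in(("top",s,.044),("side",q,.044)):
    u=proj(c,[*fromgauge([.02,-.128]),z]);x,y=map(int,u)
    im=c["image"][y-7:y+8,x-9:x+10].astype(int);print(n,u,"cream px",((im[:,:,0]-im[:,:,2]>8)&(im[:,:,0]>90)).sum())
E
```

```text
22.525 [ 19.9 -38.4] 0.01285492975853817 [-2.09983241 16.49594936]
top [393.60054567 128.10333884] cream px 3
side [281.5744285  142.25127122] cream px 41
```

Force rose at about 1.6 N/mm after contact, which puts the anvil roughly 2.5–3 mm in. I'll nudge a little more, then release and look.

Emit:
apply_moves([
  [[0, 0.02, 0, 0, 1], [0, 0.02, 0, 0, 1], [0, 0.02, 0, 0, 1]],
])

```text
time: 23.0
tool_pos: [0.6419, -0.0691, 0.2472]
ee_rot: [-3.127, 0.002, 0.283]
wrist_force: [-5.9, 16.9, 4.1]
width: 0.0135
finger_force: 30.1
```

```bash
python3 st.py
```

```text
23.0 [ 19.9 -39.1] 0.01349184265974204 [-1.06152187 17.8781186 ]
```

Emit:
apply_moves([
  [[0, -0.05, 0, 0, 0.5], [0, -0.07, 0, 0, 0.5], [0, -0.07, 0, 0, 0.5], [0, -0.07, 0, 0, 0.5], [0, -0.07, -0.6, 0, 0.5], [0, -0.07, -1.5, 0, 0.5], [0, -0.07, -2.4, 0, 0.5], [-2, -0.07, -3, 0, 0.5], [-3, -0.07, -3, 0, 0.5], [-4, -0.07, -3, 0, 0.5]],
])

```text
time: 24.25
tool_pos: [0.4634, -0.123, 0.3975]
ee_rot: [3.14, -0.001, 0.279]
wrist_force: [-0.1, -1.1, 1.0]
width: 0.0469
finger_force: 0.0
```

Emit:
apply_moves([
  [[-0.8, -9, 0, 0, 0.5], [-0.8, -9, 0, 0, 0.5], [-0.8, -9, 0, 0, 0.5], [-0.8, -9, 0, 0, 0.5], [-0.8, -9, 0, 0, 0.5], [-0.8, -9, 0, 0, 0.5], [-0.8, -9, 0, 0, 0.5], [-0.8, -9, 0, 0, 0.5], [-0.8, -9, 0, 0, 0.5], [-0.8, -9, 0, 0, 0.5]],
])

```text
time: 25.5
tool_pos: [0.3032, 0.2981, 0.3965]
ee_rot: [3.141, -0.0, 0.277]
wrist_force: [-0.2, -0.4, -0.3]
width: 0.047
finger_force: 0.0
```

```bash
python3 - <<'E'
from h import *
def avg(n,k=5):
    return np.mean([snapshot(n)["image"] for _ in range(k)],0)
t=avg("top");q=avg("side");d=np.load("avg.npz")
np.savez("fin.npz",top=t,side=q)
f=lambda i,x,y,w,h,k:np.clip(cv2.resize(i[y:y+h,x:x+w,::-1].astype(np.float32),None,fx=k,fy=k,interpolation=cv2.INTER_CUBIC)*1.6,0,255).astype(np.uint8)
A=f(t,325,105,100,75,8)[:, :800]
w=np.hstack([cv2.resize(t[80:250,180:520,::-1].astype(np.uint8),(400,200)),cv2.resize(A,(400,200))])
B=np.hstack([f(t,340,108,70,50,8)[:380],f(t,385,118,20,22,12)[:264,:240].repeat(1,0) if 0 else np.vstack([f(t,383,117,24,20,10),f(d["top"],383,117,24,20,10)])[:380]])
w2=np.full((600,800,3),0,np.uint8);w2[:200]=w;w2[200:200+B.shape[0],:min(800,B.shape[1])]=B[:,:800]
cv2.imwrite("pics/f.png",w2)
E
```

```text
(no output)
```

View pics/f.png

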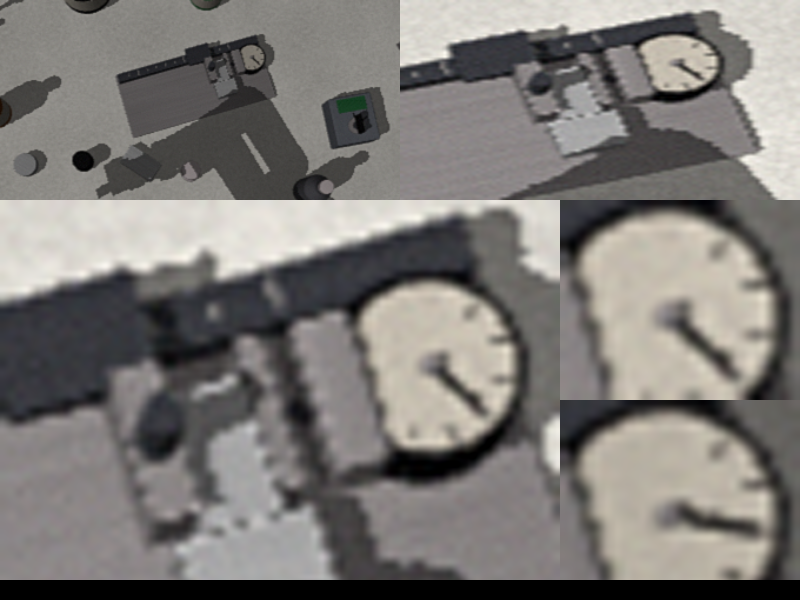

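The pointer has gone from about 11° to 44° below horizontal, so the anvil is about 2 mm in. The tongue alone is clamped and the spacer looks square. That is in range but short of ideal (my retreat during release pulled the jaw back), so I'll regrip for about 1.4 mm more and relax the force before opening.

```bash
python3 -c "
from h import *
p=fromgauge([.020,-.0380]);plan(p[0],p[1],.31,16)"
```

```text
t 26.0 pos [302.6 299.1 396.6] yaw 16.0 q6 1.94 | move [4.498 8.927 1.732] turn -0.001
```

Emit:
apply_moves([
  [[4.5, 8.93, 0, 0, 0.5], [4.5, 8.93, 0, 0, 0.5], [4.5, 8.93, 0, 0, 0.5], [4.5, 8.93, 0, 0, 0.5], [4.5, 8.93, 0, 0, 0.5], [4.5, 8.93, 0, 0, 0.5], [4.5, 8.93, 0, 0, 0.5], [4.5, 8.93, 0, 0, 0.5], [4.5, 8.93, 0, 0, 0.5], [4.5, 8.93, 0, 0, 0.5]],
])

```text
time: 27.25
tool_pos: [0.6418, -0.0677, 0.3959]
ee_rot: [-3.14, 0.001, 0.279]
wrist_force: [-0.0, 0.7, 1.0]
width: 0.047
finger_force: 0.0
```

```bash
python3 -c "
from h import *
p=fromgauge([.020,-.0380]);plan(p[0],p[1],.249,16)"
```

```text
t 27.25 pos [641.8 -67.7 395.9] yaw 16.0 q6 1.1 | move [-2.000e-03  9.000e-03  2.939e+00] turn 0.0
```

Emit:
apply_moves([
  [[0, 0, 1, 0, 0.5], [0, 0, 2, 0, 0.5], [0, 0, 2.6, 0, 0.5], [0, 0, 2.93, 0, 0.5], [0, 0, 2.93, 0, 0.5], [0, 0, 2.93, 0, 1], [0, 0, 2.93, 0, 1], [0, 0, 2.93, 0, 1], [0, 0, 2.93, 0, 1], [0, 0, 2.93, 0, 1]],
])

```text
time: 28.5
tool_pos: [0.6419, -0.0666, 0.251]
ee_rot: [-3.139, -0.001, 0.28]
wrist_force: [-2.3, 5.1, 4.0]
width: 0.0129
finger_force: 30.0
```

```bash
python3 st.py
```

```text
28.5 [ 20.5 -36.7] 0.01291617488414256 [-0.79251507  5.51820131]
```

Emit:
apply_moves([
  [[0, 0.03, 0, 0, 1], [0, 0.06, 0, 0, 1], [0, 0.06, 0, 0, 1], [0, 0.06, 0, 0, 1]],
])

```text
time: 29.0
tool_pos: [0.6423, -0.0676, 0.251]
ee_rot: [-3.134, -0.0, 0.281]
wrist_force: [-4.4, 9.8, 5.7]
width: 0.0133
finger_force: 30.0
```

```bash
python3 st.py
```

```text
29.0 [ 20.7 -37.7] 0.013329796374699887 [-1.5294214 10.6757023]
```

Emit:
apply_moves([
  [[0, 0.02, 0, 0, 1], [0, 0.03, 0, 0, 1], [0, 0.03, 0, 0, 1]],
])

```text
time: 29.38
tool_pos: [0.6425, -0.0681, 0.251]
ee_rot: [-3.131, -0.0, 0.282]
wrist_force: [-5.0, 13.4, 6.8]
width: 0.0135
finger_force: 30.0
```

```bash
python3 st.py
```

```text
29.375 [ 20.7 -38.3] 0.013513072963848797 [-1.15973292 14.2246742 ]
```

Emit:
apply_moves([
  [[0, 0.02, 0, 0, 1], [0, 0.03, 0, 0, 1], [0, 0.03, 0, 0, 1]],
])

```text
time: 29.75
tool_pos: [0.6427, -0.0685, 0.251]
ee_rot: [-3.128, 0.0, 0.283]
wrist_force: [-6.9, 16.6, 7.0]
width: 0.0131
finger_force: 30.0
```

```bash
python3 st.py
```

```text
29.75 [ 20.8 -38.8] 0.01313138661377348 [-2.07341987 17.81791965]
```

Emit:
apply_moves([
  [[0, 0.02, 0, 0, 1], [0, 0.03, 0, 0, 1], [0, 0.03, 0, 0, 1]],
])

```text
time: 30.12
tool_pos: [0.6429, -0.0692, 0.2509]
ee_rot: [-3.127, 0.001, 0.283]
wrist_force: [-7.4, 17.9, 8.2]
width: 0.0131
finger_force: 30.1
```

```bash
python3 st.py
```

```text
30.125 [ 20.8 -39.5] 0.013070847706166037 [-2.20391352 19.30407904]
```

Emit:
apply_moves([
  [[0, 0.02, 0, 0, 1], [0, 0.025, 0, 0, 1], [0, 0.025, 0, 0, 1]],
])

```text
time: 30.5
tool_pos: [0.6432, -0.0701, 0.2509]
ee_rot: [-3.126, 0.001, 0.283]
wrist_force: [-7.0, 19.1, 9.0]
width: 0.0134
finger_force: 30.1
```

```bash
python3 st.py
```

```text
30.5 [ 20.9 -40.4] 0.013403413626125666 [-1.50541461 20.32186622]
```

Emit:
apply_moves([
  [[0, -0.04, 0, 0, 1], [0, -0.08, 0, 0, 1], [0, -0.12, 0, 0, 1], [0, -0.12, 0, 0, 1]],
])

```text
time: 31.0
tool_pos: [0.6424, -0.068, 0.251]
ee_rot: [-3.136, -0.001, 0.281]
wrist_force: [-2.8, 8.6, 4.8]
width: 0.0135
finger_force: 30.0
```

```bash
python3 st.py
```

```text
31.0 [ 20.6 -38.2] 0.013538996789859592 [-0.32028304  9.05634045]
```

Emit:
apply_moves([
  [[0, -0.03, 0, 0, 1], [0, -0.05, 0, 0, 1], [0, -0.05, 0, 0, 1], [0, -0.05, 0, 0, 0.5], [0, -0.05, 0, 0, 0.5], [0, -0.05, 0, 0, 0.5], [0, -0.05, 0, 0, 0.5], [0, -0.05, -1, 0, 0.5], [0, -0.05, -2, 0, 0.5], [0, -0.05, -3, 0, 0.5]],
])

```text
time: 32.25
tool_pos: [0.6418, -0.0682, 0.4014]
ee_rot: [3.141, 0.0, 0.279]
wrist_force: [-0.1, -0.4, -0.1]
width: 0.0469
finger_force: 0.0
```

Emit:
apply_moves([
  [[-4.5, -8.8, 0, 0, 0.5], [-4.5, -8.8, 0, 0, 0.5], [-4.5, -8.8, 0, 0, 0.5], [-4.5, -8.8, 0, 0, 0.5], [-4.5, -8.8, 0, 0, 0.5], [-4.5, -8.8, 0, 0, 0.5], [-4.5, -8.8, 0, 0, 0.5], [-4.5, -8.8, 0, 0, 0.5], [-4.5, -8.8, 0, 0, 0.5], [-4.5, -8.8, 0, 0, 0.5]],
])

```text
time: 33.5
tool_pos: [0.3044, 0.2926, 0.4001]
ee_rot: [3.141, -0.001, 0.28]
wrist_force: [1.0, 0.0, -0.5]
width: 0.0468
finger_force: 0.0
```

```bash
python3 - <<'E'
from h import *
t=np.mean([snapshot("top")["image"] for _ in range(5)],0); o=telemetry.get_obs();print(o["time"],o["tool_pos"])
def ptr(im):
    g=cv2.resize(im[117:137,383:407].mean(2).astype(np.float32),None,fx=10,fy=10,interpolation=cv2.INTER_CUBIC)
    hub=np.array([115,114]); best=[]
    for a in range(-20,140):
        p=[hub+k*np.array([np.cos(np.radians(a)),np.sin(np.radians(a))]) for k in range(20,62,3)]
        best.append(np.mean([g[int(y),int(x)] for x,y in p]))
    b=np.array(best);w=np.clip(np.median(b)-b-15,0,None)
    i=b.argmin();sl=slice(max(0,i-12),i+13);return i-20,(np.arange(-20,140)[sl]*w[sl]).sum()/w[sl].sum()
for n,i in(("start",np.load("avg.npz")["top"]),("mid",np.load("fin.npz")["top"]),("now",t)):print(n,ptr(i))
f=np.load("fin.npz")["top"]
# change of spacer/other objects between mid and now, plus bystanders vs start
a=np.load("avg.npz")["top"]
for nm,x,y,w,h in(("spacer",350,140,40,45),("block",280,195,40,40),("disc",330,212,25,25),("pots",188,200,75,35),("box",450,150,60,60)):
    print(nm,"mid-now",round(abs(t-f)[y:y+h,x:x+w].mean(),1))
E
```

```text
33.75 [0.30528607 0.29195816 0.39992403]
start (np.int64(13), np.float64(12.932025380855189))
mid (np.int64(48), np.float64(48.512201920216235))
now (np.int64(65), np.float64(65.02001149206889))
spacer mid-now 3.6
block mid-now 3.7
disc mid-now 9.3
pots mid-now 1.6
box mid-now 1.6
```

The pointer has now turned 52°, which puts the anvil about 3.25 mm in. I'll hand the job in.

```bash
python3 -c "
from bench import ticket
print(ticket.close_job())"
```

```text
the job is handed in; nothing more can be done
None
```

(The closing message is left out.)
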